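# Press the long culture tube into the spring clip

## Robot

A 7-joint arm with a two-finger parallel gripper is mounted at the origin on the work surface. World frame = base frame: x ahead of the robot, y to its left, z up, the work surface at z = 0. Lengths are in m, angles in rad, forces in N, time in s.
With the tool pointing down it reaches from about 0.4 to 0.85 m from the base axis. Payload 4.5 kg.
Tool frame: the origin (TCP) lies midway between the tips of the shut fingers; the grasp point (between the pads) lies 19 mm behind it; z points along the fingers, y is the direction in which the jaws open and shut (so a half turn about z gives the same grasp; the last joint's range is limited). The gripper opens to 85 mm and grips with 20 to 120 N. Pads are 22 mm wide; open, the fingers measure 114 mm over their backs; the gripper's body (76 mm by 85 mm) begins 54 mm behind the grasp point. The pads swing forward as they close: fully open they stand 13 mm farther back than shut.
Start: joints at [1.166, 0.689, -0.195, 1.565, 0.157, 0.902, -0.215], TCP at [0.266, -0.566, 0.201] pointing down, gripper open.
Joint ranges: [-3.01, 3.01], [-0.46, 2.08], [-1.47, 1.51], [0.13, 2.56], [-1, 4.14], [0.04, 2.09], [-2.66, 2.66]. Speed limits (rad/s): [2.57, 2.57, 3.14, 3.14, 3.14, 3.14, 3.14].

## Interface

Orientations are given as a unit quaternion [w, x, y, z].
In Python, from rig import move_pose, servo_line, goto_joints, gripper_open, close_gripper, pause, solve_ik, state, grab_frame, camera_info, MotionError, hand_in gives the robot as it stands. The module is installed in compiled form; this text tells all that it offers. Calls block until the motion is done:
- move_pose(position, orientation): joint-space move of the TCP to a pose.
- servo_line(position, frame=None, max_speed=0.15): straight line of the TCP; frame=None keeps the orientation; max_speed is the mean speed in m/s.
- goto_joints(angles): joint-space move.
- gripper_open() and close_gripper(squeeze=None): open the fingers fully, or close them until they stop; squeeze is the grip in N (None keeps the last).
- pause(seconds).
- solve_ik(position, orientation): joint angles nearest the present ones, or None.
- state(): the state.
- grab_frame(name): name is "scene" or "top" or "wrist"; returns the picture (480x640x3 uint8, red, green, blue); there is no depth.
- camera_info(name): a dict with "fx", "fy", "cx", "cy" (pixels), "position" and "attitude" of the camera in the world. Camera axes: x right, y down, z forward; pixel columns grow to the right and rows downward; lengths in m; the calibration is good to about 2 mm. The wrist camera is an equidistant fisheye: a pixel r from the principal point sees the ray r / f radians off the axis. A picture is of the moment at which its call begins: read the wrist's pose just before it. camera_info takes no time and is no camera call; for the wrist camera it gives the pose at the moment of the call.
A pose or a line that the arm cannot do raises MotionError and nothing moves.
- hand_in(): hands the job in, once; it reports no verdict.
The state is a dict: "clock": time; "joints": joint angles; "dq": joint speeds; "tau": joint torques, N m; "tcp_pos": TCP position; "tcp_rot": TCP orientation; "wrist_force": force on the tool from outside, world axes, zero at the start; "wrist_torque": the same for the moment, N m; "finger_gap": finger opening in m.
Only numpy, scipy, OpenCV 4.12 (cv2) and the standard library are available. Lean on these libraries where they do the work, as an engineer would, in place of code of your own. Each camera call takes 0.05 s, during which the arm holds its last target. There are 200 camera calls.

## Task

Two capped amber culture tubes lie on rests on the laboratory bench. Take the long one and press it down, lying level, into the black spring clip until both pairs of jaws have snapped over it and it sits fully home, roughly centred along the clip; either end may carry the cap. Leave the short tube lying on its rest.

Things in the scene. Friction and masses are not known exactly. Their poses are not given: they have to be found in the camera images.
- long_tube_mid (a point): Centre of the long capped tube: amber, 25 mm thick, 160 mm long; its x axis runs along it to the black cap (29 mm thick, 18 mm long). 60 g. It lies level, centre 34 mm up, on a grey rest: floor 8 mm high, two V supports 45 mm either side of the middle, below the tube's mid-height; fingers can pass down both sides of the middle. The three places of long tube, short tube and clip are swapped at random.
- short_tube_mid (a point): Centre of the short capped tube, which stays where it is: same amber tube, 25 mm thick, and black cap, but 100 mm long, on a shorter grey rest of its own, centre 34 mm above the bench.
- clip_seat (a point): Where the tube's centre lies when fully home in the spring clip, 50 mm above the bench; x runs level along the clip (as the tube must lie), y across the jaws, z up. The clip is fixed: grey base 110 x 75 mm, 12 mm high, on it two black blocks (tops 12.5 mm below this point, 36 mm either side along x) that the tube rests on. Between the two pairs of jaws, 60 mm apart, all is free above the base.
- clip_mouth (a point): Centre of the clip's mouth, 29 mm straight above the seat point, level with the jaw tops; same axes. Two pairs of black jaws stand 36 mm either side along x, each jaw 12 mm wide along x. Mouth about 44 mm wide across y, narrowing to lips 20 mm apart, 21 mm below this point. Pushed straight down, the tube springs the lips outward (about 10 N; up to 20 N off-centre) and they close over it.
Things that resemble listed ones, but are neither listed nor needed, are in the scene too. Several things look just like the part that bears clip_seat: the one meant starts nearest to the robot's base.

How it is judged:
By the outcome, as a careful person would: the job done as asked, in the order asked, and still so for the second after the job is handed in, with the robot touching nothing.
It also fails if it takes over 42 s, if anything falls off the work surface, if the arm or the gripper's body presses on something with over 40 N, if the wrist force passes 120 N, or if a joint passes its speed limit or range.

## Working session

There is one attempt and no reset: what is moved stays moved. The work goes in short steps, each a Python script; the robot and the scene stay as the last script left them, time stands still between calls to the robot, and variables do not carry over. Pictures are saved under pics/ and viewed, about 8 in all and at most 12, crops included, and the job is handed in when it is done.

```bash
mkdir -p pics
python3 - <<'E'
from rig import *
import cv2, numpy as np
for n in ("scene","top"):
    im=grab_frame(n); cv2.imwrite(f"pics/{n}0.png",im[:,:,::-1]); print(n,camera_info(n))
print(camera_info("wrist")); s=state(); print(s["clock"],s["tcp_pos"],s["tcp_rot"],s["wrist_force"])
E
```

```text
scene {'fx': 507.77833153905806, 'fy': 507.77833153905806, 'cx': 319.01541527065723, 'cy': 253.65890122146212, 'position': array([1.02658202, 0.67216209, 0.78842644]), 'attitude': array([-0.1023915 ,  0.21263853,  0.87060295, -0.43168431])}
top {'fx': 504.43231088309307, 'fy': 504.43231088309307, 'cx': 326.7661476977997, 'cy': 240.01427403129847, 'position': array([ 0.2947868 , -0.19097698,  1.46851212]), 'attitude': array([-0.07588473,  0.70478508, -0.70254504,  0.06284877])}
{'fx': 371.64829954431775, 'fy': 371.64829954431775, 'cx': 321.2041823160905, 'cy': 240.33984562656718, 'position': array([ 0.33964115, -0.53067926,  0.37283761]), 'attitude': array([ 0.1354881 ,  0.83288894, -0.52944714, -0.08731958])}
0.1 [ 0.2652229  -0.56524918  0.2004529 ] [-7.85764792e-04  9.76012527e-01  2.17712811e-01 -2.49962555e-04] [-0.37608855  0.4048298   0.71087135]
```

View pics/top0.png

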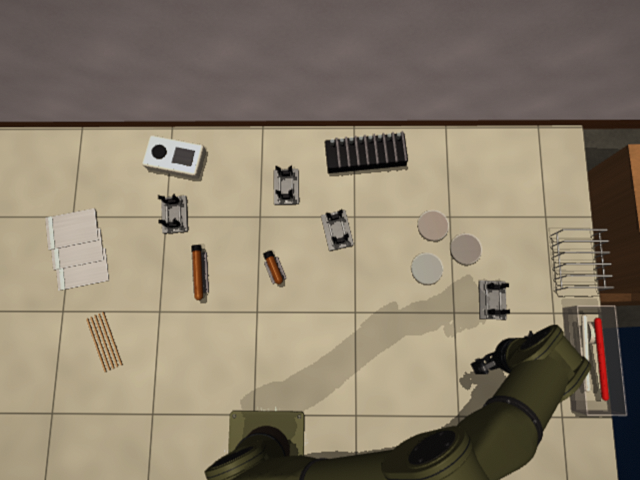

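View pics/scene0.png

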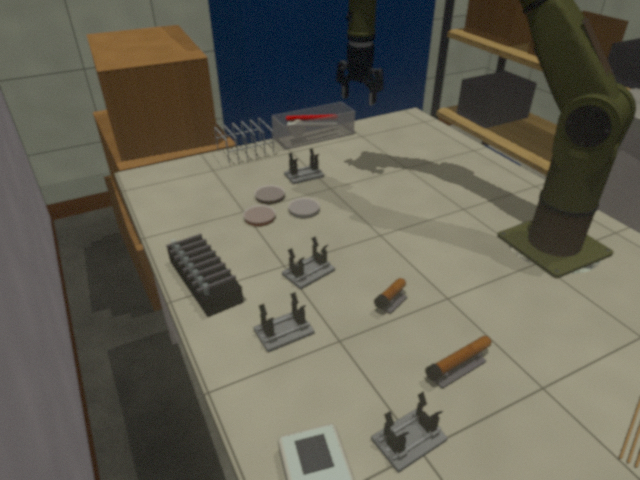

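The top view shows the long tube at (199,272) and the short tube at (274,268). Four clip-like parts are at A (174,213), B (286,184), C (338,229) and D (494,299). I'll cast rays to find which one is nearest the base, then enlarge it.

```bash
cat > h.py <<'E'
import cv2, numpy as np
from scipy.spatial.transform import Rotation as R
from rig import *
def rot(q): return R.from_quat(np.asarray(q)[[1,2,3,0]])
def ray(ci,uv,fish=False):
    uv=np.atleast_2d(uv).astype(float); d=np.c_[(uv[:,0]-ci["cx"])/ci["fx"],(uv[:,1]-ci["cy"])/ci["fy"]]
    if fish:
        r=np.linalg.norm(d,axis=1,keepdims=True)+1e-12; d=np.c_[d/r*np.sin(r),np.cos(r)]
    else: d=np.c_[d,np.ones(len(d))]
    d=rot(ci["attitude"]).apply(d); return d/np.linalg.norm(d,axis=1,keepdims=True)
def plane(ci,uv,z,fish=False):
    d=ray(ci,uv,fish); o=np.asarray(ci["position"]); return o+d*((z-o[2])/d[:,2])[:,None]
def cross(c1,u1,c2,u2,f1=False,f2=False):
    "midpoint of closest approach of two rays, and gap"
    a,b=ray(c1,u1,f1)[0],ray(c2,u2,f2)[0]; o1,o2=np.asarray(c1["position"]),np.asarray(c2["position"])
    s=np.linalg.lstsq(np.c_[a,-b],o2-o1,rcond=None)[0]; p,q=o1+s[0]*a,o2+s[1]*b
    return (p+q)/2,np.linalg.norm(p-q)
def amber(im):
    h=cv2.cvtColor(im,cv2.COLOR_RGB2HSV); return cv2.inRange(h,(4,130,50),(18,255,255))
def blobs(m,amin=60):
    n,l,s,c=cv2.connectedComponentsWithStats(m)
    return [(s[i,4],c[i],l==i) for i in range(1,n) if s[i,4]>=amin]
E
python3 - <<'E'
from h import *
ct,cs=camera_info("top"),camera_info("scene")
for k,uv in dict(A=(174,213),B=(286,184),C=(338,229),D=(494,299)).items():
    p=plane(ct,uv,.03)[0]; print(k,p.round(3),np.hypot(*p[:2]).round(3))
for n,c in (("top",ct),("scene",cs)):
    im=cv2.imread(f"pics/{n}0.png")[:,:,::-1]
    for a,cc,m in blobs(amber(im)): print(n,a,cc.round(1),plane(c,cc,.034)[0].round(3))
t=cv2.imread("pics/top0.png"); a=t[200:320,140:360]; b=t[260:330,450:540]
a=cv2.resize(a,None,fx=3.6,fy=3.6,interpolation=cv2.INTER_CUBIC);cv2.imwrite("pics/crop1.png",a)
E
```

```text
A [0.662 0.288 0.03 ] 0.722
B [ 0.751 -0.041  0.03 ] 0.752
C [ 0.614 -0.196  0.03 ] 0.645
D [ 0.412 -0.637  0.03 ] 0.759
top 581 [635.3 174.5] [ 0.778 -1.071  0.034]
top 97 [608.2 182.6] [ 0.753 -0.989  0.034]
top 394 [197.1 274.5] [0.479 0.209 0.034]
top 73 [624.6 257.6] [ 0.531 -1.013  0.034]
top 231 [274.1 269.6] [ 0.494 -0.013  0.034]
top 363 [618.9 296.9] [ 0.419 -0.985  0.034]
top 66 [112.  338.3] [0.298 0.439 0.034]
top 61 [108.  339.9] [0.293 0.45  0.034]
top 65 [104.1 341.7] [0.288 0.461 0.034]
top 65 [ 95.9 344.4] [0.281 0.483 0.034]
top 62 [100.  343.1] [0.284 0.472 0.034]
scene 1915 [499.9  22.1] [-1.453 -1.754  0.034]
scene 556 [605.9  30.5] [-1.842 -1.316  0.034]
scene 13059 [151.5  93.9] [ 0.692 -1.517  0.034]
scene 443 [125.4 217.2] [ 0.967 -0.599  0.034]
scene 744 [ 79.6 205.1] [ 1.07  -0.722  0.034]
scene 185 [394.  288.2] [ 0.486 -0.017  0.034]
scene 602 [463.5 353.7] [0.475 0.206 0.034]
```

View pics/crop1.png

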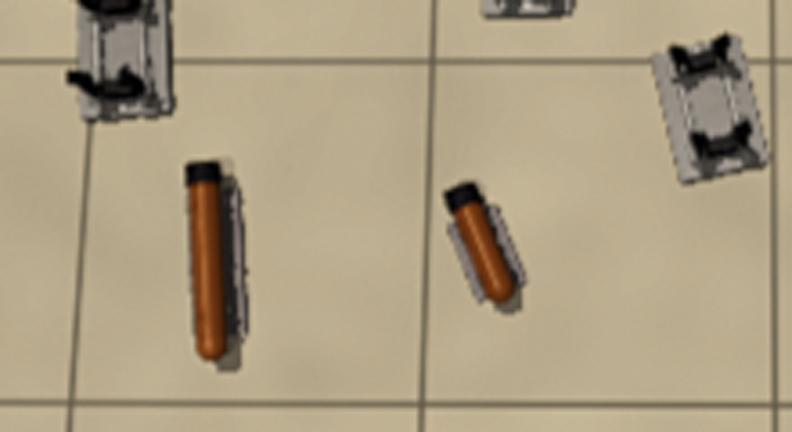

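C (338,229) is nearest the base at 0.645 m; A is 0.72, B 0.75 and D 0.76. The crop confirms C is a two-jaw-pair clip at crop (710,105). The long tube is at crop (207,265) and the short tube at (485,245). Next I'll take wrist views of clip C and the long tube, two places each.

```bash
cat >> h.py <<'E'
def q(a): return [0,float(np.cos(a/2)),float(np.sin(a/2)),0]
E
python3 - <<'E'
from h import *
import pickle
D={}
def shot(n):
    pause(.15); ci=camera_info("wrist"); im=grab_frame("wrist"); D[n]=(ci,im)
    s=state(); print(n,round(s["clock"],2),s["tcp_pos"].round(4))
    for a,c,m in blobs(amber(im),300): print("  amber",a,c.round(1))
move_pose([.55,-.25,.20],q(.22)); shot("c1")
servo_line([.55,-.15,.20],max_speed=.25); shot("c2")
move_pose([.42,.16,.19],q(.0)); shot("t1")
servo_line([.42,.24,.19],max_speed=.25); shot("t2")
pickle.dump(D,open("D.pkl","wb"))
cv2.imwrite("pics/wr.png",cv2.resize(np.vstack([np.hstack([D["c1"][1],D["c2"][1]]),np.hstack([D["t1"][1],D["t2"][1]])]),(800,600),interpolation=cv2.INTER_AREA)[:,:,::-1])
E
```

```text
c1 1.87 [ 0.5494 -0.2513  0.2   ]
  amber 1275 [ 93.1 217. ]
c2 2.62 [ 0.5498 -0.1517  0.2   ]
  amber 1552 [ 17.6 209.7]
  amber 1578 [175.  235.9]
t1 4.09 [0.4207 0.1591 0.19  ]
  amber 4072 [266.8 146.7]
  amber 1792 [504.7 139.9]
t2 4.76 [0.4201 0.2385 0.19  ]
  amber 4242 [356.9 144.5]
  amber 1362 [569.4 146.9]
```

View pics/wr.png

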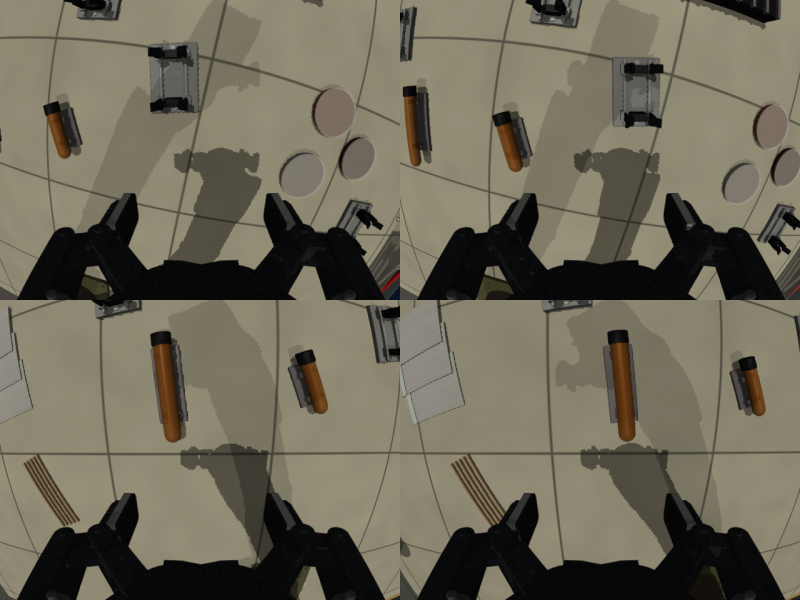

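The montage is at 0.625 scale. The upper panels show clip C at (175,77) and (635,92). The lower panels show the long tube at (168,387) and (621,385), cap at the top. I'll enlarge the clip and measure the tube.

Run:
```python
from h import *
import pickle
D=pickle.load(open("D.pkl","rb"))
a=D["c1"][1][55:195,225:335]; b=D["c2"][1][80:220,325:435]
o=cv2.resize(np.hstack([a,b]),None,fx=3.6,fy=3.6,interpolation=cv2.INTER_CUBIC); cv2.imwrite("pics/cl.png",o[:,:,::-1]); print(o.shape)
E={}
for n in ("t1","t2"):
    ci,im=D[n]; bl=sorted(blobs(amber(im),300),key=lambda t:-t[0])[0]
    ys,xs=np.nonzero(bl[2]); uv=np.c_[xs,ys]
    w=plane(ci,uv,.034,True)[:,:2]  # metric warp, then axis by min-area rect
    (c,(s1,s2),ang)=cv2.minAreaRect((w*1000).astype(np.float32)); print(n,"amber rect mm",np.round(c,1),round(s1,1),round(s2,1),round(ang,2))
    # centre of the amber silhouette rows at both ends (pixels)
    for nm,y in (("capside",ys.min()+4),("mid",int(np.median(ys))),("round",ys.max()-8)):
        r=xs[ys==y]; E[n,nm]=((r.min()+r.max())/2,y)
    E[n,"cen"]=bl[1]
for nm in ("capside","mid","round","cen"):
    p,g=cross(D["t1"][0],E["t1",nm],D["t2"][0],E["t2",nm],True,True); print(nm,p.round(4),round(g,4))
```

```text
(504, 792, 3)
t1 amber rect mm [477.8 206.8] 143.2 24.0 6.04
t2 amber rect mm [477.6 206.5] 143.0 24.7 5.78
capside [0.5453 0.2137 0.0336] 0.0005
mid [0.481  0.207  0.0352] 0.0002
round [0.4151 0.2004 0.0361] 0.0002
cen [0.4803 0.2069 0.0336] 0.0005
```

View pics/cl.png

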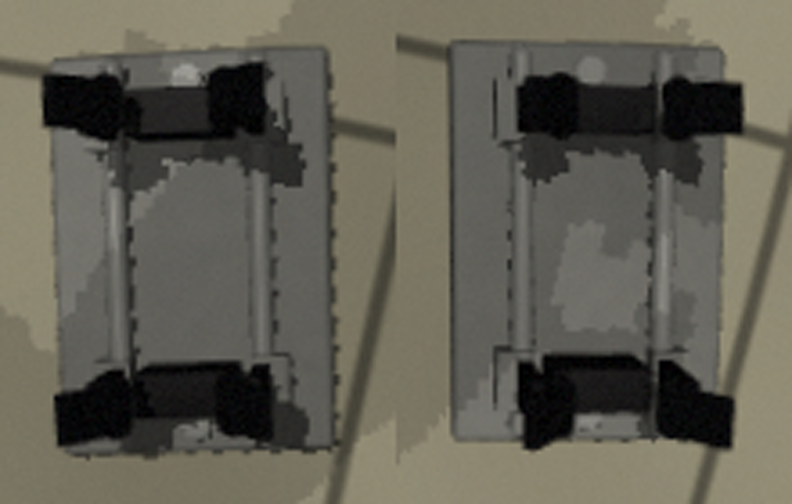

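The crop shows clip C with base corners at crop-left TL (50,60), TR (327,47), BR (332,448), BL (58,452). In crop-right they are TL (450,42), TR (722,48), BR (720,440), BL (453,440). The rods are at x = 118/260 and 522/662, and the bearing blocks lie between the jaws.

Run:
```python
from h import *
import pickle
D=pickle.load(open("D.pkl","rb")); c1,c2=D["c1"][0],D["c2"][0]
L=lambda u,v:(225+(u+.5)/3.6-.5,55+(v+.5)/3.6-.5)
Rr=lambda u,v:(325+(u-396+.5)/3.6-.5,80+(v+.5)/3.6-.5)
F={"TL":((50,60),(450,42)),"TR":((327,47),(722,48)),"BR":((332,448),(720,440)),"BL":((58,452),(453,440)),
"rodLtop":((116,150),(522,150)),"rodRtop":((260,150),(664,150)),"rodLbot":((122,350),(522,345)),"rodRbot":((262,345),(661,345)),
"blkTl":((134,136),(524,134)),"blkTr":((236,134),(650,134)),"blkBl":((136,366),(540,358)),"blkBr":((240,364),(640,358)),
"jawTLtip":((44,98),(519,105)),"jawTRtip":((265,98),(742,107)),"jawBLtip":((57,420),(526,425)),"jawBRtip":((271,415),(731,424))}
P={}
for k,(a,b) in F.items():
    p,g=cross(c1,L(*a),c2,Rr(*b),True,True); P[k]=p
    print(k,p.round(4),"gap",round(g,4),"z12:",plane(c1,L(*a),.012,True)[0,:2].round(4),plane(c2,Rr(*b),.012,True)[0,:2].round(4))
def rep(ks,s):
    X=np.array([P[k] for k in ks]); m=X.mean(0); ax=(X[0]+X[1]-X[2]-X[3])[:2]
    ay=(X[0]+X[2]-X[1]-X[3])[:2]
    print(s,m.round(4),"axis deg",np.degrees(np.arctan2(ax[1],ax[0])).round(2),"len",np.linalg.norm(ax)/2,"across",np.linalg.norm(ay)/2,np.degrees(np.arctan2(ay[1],ay[0])).round(2))
rep(("TL","TR","BL","BR"),"base");rep(("rodLtop","rodRtop","rodLbot","rodRbot"),"rods")
rep(("jawTLtip","jawTRtip","jawBLtip","jawBRtip"),"jaws")
```

```text
TL [ 0.6613 -0.1453  0.0103] gap 0.0003 z12: [ 0.6613 -0.1457] [ 0.661  -0.1452]
TR [ 0.6785 -0.2175  0.0081] gap 0.0 z12: [ 0.678  -0.2177] [ 0.678  -0.2166]
BR [ 0.573  -0.2421  0.0175] gap 0.0002 z12: [ 0.572  -0.2422] [ 0.5722 -0.2438]
BL [ 0.5567 -0.1696  0.0185] gap 0.0003 z12: [ 0.5556 -0.1684] [ 0.5552 -0.1702]
rodLtop [ 0.6383 -0.1697  0.0182] gap 0.0029 z12: [ 0.6399 -0.1686] [ 0.6369 -0.1703]
rodRtop [ 0.6465 -0.2068  0.0164] gap 0.0005 z12: [ 0.647  -0.2064] [ 0.6465 -0.2076]
rodLbot [ 0.5867 -0.1817  0.0179] gap 0.0015 z12: [ 0.5868 -0.1809] [ 0.5852 -0.1825]
rodRbot [ 0.5957 -0.2182  0.0198] gap 0.0013 z12: [ 0.5956 -0.2179] [ 0.5942 -0.2201]
blkTl [ 0.6432 -0.1709  0.002 ] gap 0.0033 z12: [ 0.6445 -0.1726] [ 0.6413 -0.1698]
blkTr [ 0.6492 -0.2005  0.0245] gap 0.0003 z12: [ 0.65   -0.1993] [ 0.6497 -0.2029]
blkBl [ 0.5843 -0.1868  0.0215] gap 0.0003 z12: [ 0.5832 -0.1855] [ 0.5829 -0.1882]
blkBr [ 0.5902 -0.2136  0.0195] gap 0.0 z12: [ 0.5893 -0.2131] [ 0.5893 -0.2153]
jawTLtip [ 0.6462 -0.1612  0.0735] gap 0.0017 z12: [ 0.6507 -0.1463] [ 0.6486 -0.1668]
jawTRtip [ 0.6567 -0.2098  0.075 ] gap 0.0023 z12: [ 0.6611 -0.2047] [ 0.6637 -0.2259]
jawBLtip [ 0.5761 -0.1789  0.0779] gap 0.0004 z12: [ 0.5643 -0.1666] [ 0.5638 -0.1889]
jawBRtip [ 0.5866 -0.2259  0.0758] gap 0.0001 z12: [ 0.5774 -0.2242] [ 0.5774 -0.2456]
base [ 0.6174 -0.1936  0.0136] axis deg 13.09 len 0.1078467063904251 across 0.07430859600360755 103.04
rods [ 0.6168 -0.1941  0.0181] axis deg 12.93 len 0.052535405077532 across 0.037752715650671946 103.16
jaws [ 0.6164 -0.1939  0.0755] axis deg 13.54 len 0.07211267359613091 across 0.04894457435140825 102.4
```

The base, rods and jaws agree: clip centre (0.617,-0.194), axis 13.1°, jaw tops triangulated at about 0.076 m. The long tube's axis is at 5.9°, z is about 0.0345, and its centre (cap included) is (0.487,0.2075). Now I'll grasp it.

Run:
```python
from h import *
a=np.radians(5.85); x,y=.4867,.2076
def st(t): s=state(); print(t,round(s["clock"],2),s["tcp_pos"].round(4),"gap",round(s["finger_gap"],4),"F",s["wrist_force"].round(1))
move_pose([x,y,.11],q(a)); servo_line([x,y,.016],max_speed=.12); pause(.2); st("down")
close_gripper(100); pause(.2); st("closed")
servo_line([x,y,.17],max_speed=.15); pause(.2); st("lifted")
ci=camera_info("wrist"); cv2.imwrite("pics/lift.png",grab_frame("wrist")[:,:,::-1])
```

```text
down 6.41 [0.4872 0.2078 0.0167] gap 0.0851 F [-0.4 -0.2 -0.3]
closed 7.38 [0.4869 0.2075 0.0163] gap 0.0001 F [-0.1 -1.2  6.4]
lifted 8.75 [0.4863 0.2074 0.1693] gap -0.0002 F [-0.4 -0.3 -0.3]
```

View pics/lift.png

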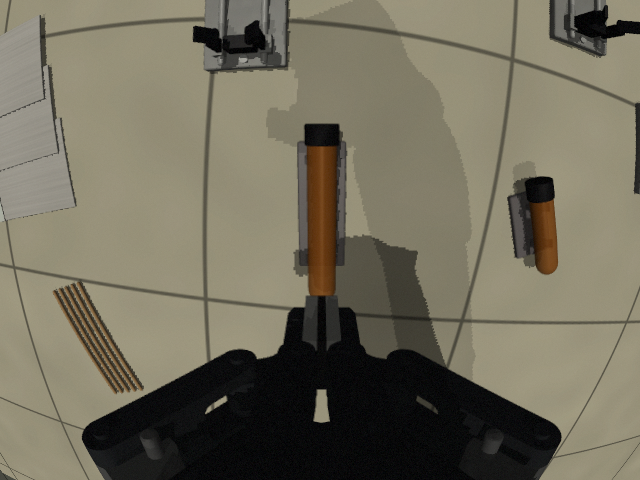

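The gap is 0, so the grasp missed. The image shows the tube still on its rest, cap at (322,134), round end near (322,296) by the fingertips. I'll re-measure before mending.

Run:
```python
from h import *
import pickle
D=pickle.load(open("D.pkl","rb"))
ci=camera_info("wrist"); im=cv2.imread("pics/lift.png")[:,:,::-1]
for uv in ((322,124),(322,145),(322,296),(307,210),(337,210)): print(uv,plane(ci,uv,.034,True)[0].round(4))
s=state();print(s["tcp_pos"],s["tcp_rot"],s["joints"].round(3)); print(ci["position"],ci["attitude"])
# where does the TCP project in the wrist view?
v=rot(ci["attitude"]).inv().apply(s["tcp_pos"]-ci["position"]); th=np.arctan2(np.hypot(*v[:2]),v[2]); r=th*ci["fx"]; print("tcp px",ci["cx"]+r*v[0]/np.hypot(*v[:2]),ci["cy"]+r*v[1]/np.hypot(*v[:2]))
ct=camera_info("top"); im=grab_frame("top"); cv2.imwrite("pics/top1.png",cv2.resize(im[150:350,120:400],None,fx=2.8,fy=2.8,interpolation=cv2.INTER_CUBIC)[:,:,::-1])
cs=camera_info("scene"); i2=grab_frame("scene"); cv2.imwrite("pics/sc1.png",cv2.resize(i2[250:480,340:640],None,fx=2.6,fy=2.6,interpolation=cv2.INTER_CUBIC)[:,:,::-1])
```

```text
(322, 124) [0.5646 0.2149 0.034 ]
(322, 145) [0.5473 0.2131 0.034 ]
(322, 296) [0.4109 0.1992 0.034 ]
(307, 210) [0.491  0.2202 0.034 ]
(337, 210) [0.4936 0.1948 0.034 ]
[0.48636097 0.20743539 0.16940515] [ 2.52274717e-04  9.98696889e-01  5.10307700e-02 -5.66697001e-04] [-0.483  0.607 -0.013  1.895  0.012  0.641 -1.971]
[0.5681637  0.21592464 0.34169847] [ 0.1200697   0.73220483 -0.66159942 -0.10837692]
tcp px 321.4932108622873 285.09748190463546
```

View pics/sc1.png

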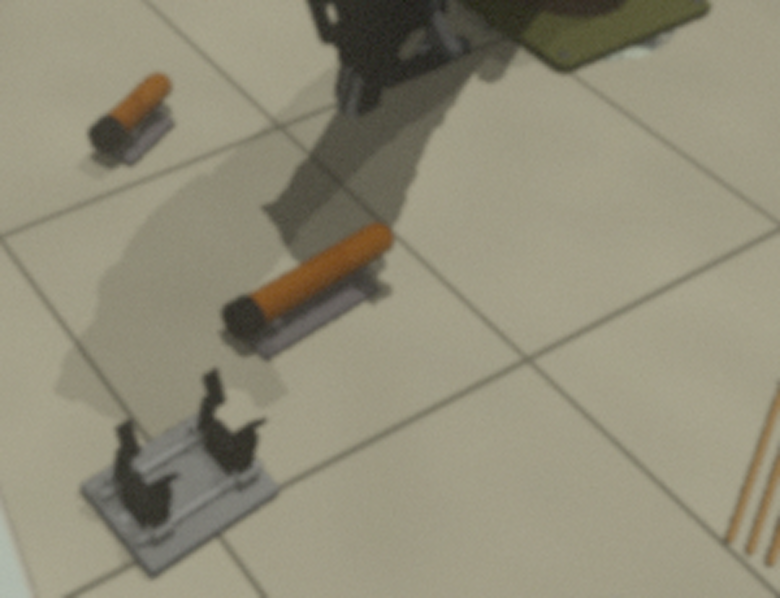

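The scene crop shows the tube undisturbed on its rest at (310,275), with the fingertips above it at (360,112). I suspect the true fingertips are higher than the reported TCP, so I'll check their height from both views.

Run:
```python
from h import *
s=state(); t=s["tcp_pos"]; ci,cs=camera_info("wrist"),camera_info("scene")
Rt=rot(s["tcp_rot"])
def proj(ci,P,f):
    v=rot(ci["attitude"]).inv().apply(P-np.asarray(ci["position"])); 
    if f:
        h=np.hypot(*v[:2]); r=np.arctan2(h,v[2])/h; return np.array([ci["cx"]+ci["fx"]*r*v[0],ci["cy"]+ci["fy"]*r*v[1]]).round(1)
    return np.array([ci["cx"]+ci["fx"]*v[0]/v[2],ci["cy"]+ci["fy"]*v[1]/v[2]]).round(1)
for dz in (0,-.01,-.02,-.03): print(dz,"scene",proj(cs,t+Rt.apply([0,0,dz]),0),"wrist x0",proj(ci,t+Rt.apply([0,0,dz]),1),"x+11",proj(ci,t+Rt.apply([.011,0,dz]),1))
print("seen scene tip",(340+360/2.6,250+112/2.6),"wrist 322,296")
print("triang",cross(ci,(322,296),cs,(478.5,293),True,False))
```

```text
0 scene [471.4 304.7] wrist x0 [321.5 285.1] x+11 [321.5 265.3]
-0.01 scene [472.5 300.5] wrist x0 [321.5 293.9] x+11 [321.5 273.3]
-0.02 scene [473.5 296.3] wrist x0 [321.5 303.6] x+11 [321.5 282.2]
-0.03 scene [474.5 292. ] wrist x0 [321.5 314.3] x+11 [321.5 292. ]
seen scene tip (478.46153846153845, 293.0769230769231) wrist 322,296
triang (array([0.48869543, 0.21098426, 0.19865748]), np.float64(0.012832307532860387))
```

Run:
```python
import cv2,numpy as np
a=cv2.resize(cv2.imread("pics/lift.png")[240:370,260:390],None,fx=3,fy=3,interpolation=cv2.INTER_CUBIC)
b=cv2.imread("pics/sc1.png")[0:150,300:430]; b=cv2.resize(b,(338,390),interpolation=cv2.INTER_CUBIC)
cv2.imwrite("pics/tip.png",np.clip(np.hstack([a,b]).astype(float)*1.8,0,255).astype(np.uint8))
```

```text
(no output)
```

View pics/tip.png

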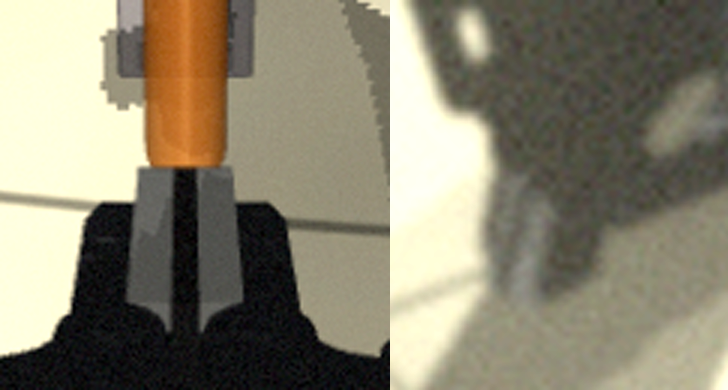

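In the enlarged crop the shut fingertips are at wrist row ~295 and scene px (476,294). Both put the real tips about 25–30 mm behind the reported TCP, so the fingers closed on the tube's upper side. A light touch on bare bench will measure the offset directly.

Run:
```python
from h import *
x,y=.45,.105; a=np.radians(5.85)
move_pose([x,y,.06],q(a)); servo_line([x,y,.012],max_speed=.08); pause(.2)
s=state(); F0=s["wrist_force"][2]; print(s["clock"],s["tcp_pos"],F0)
z=.012
while z>-.036:
    z-=.002
    try: servo_line([x,y,z],max_speed=.03)
    except MotionError as e: print("ME",e); break
    pause(.05); s=state(); f=s["wrist_force"][2]-F0
    if abs(f)>4: break
print("contact",z,s["tcp_pos"].round(4),f,s["clock"])
servo_line([x,y,.08],max_speed=.15); gripper_open(); print(state()["clock"],state()["finger_gap"])
```

```text
10.5167 [0.45034213 0.10508005 0.01244585] 0.6429087084726631
ME the arm cannot follow that straight line within its joint ranges
contact -0.024000000000000007 [ 0.45    0.105  -0.0219] -0.07780545701916952 15.9417
17.5583 0.08536284236992889
```

There was no contact down to TCP z = -0.022, so the fingers really are more than 22 mm shorter than reported, and the images say about 28 mm. I'll grasp 29 mm lower, which puts the tips at about 16–18 mm, still above the rest's floor.

Run:
```python
from h import *
a=np.radians(5.85); x,y=.4872,.2074
def st(t): s=state(); print(t,round(s["clock"],2),s["tcp_pos"].round(4),"gap",round(s["finger_gap"],4),"F",s["wrist_force"].round(1))
print([solve_ik([x,y,z],q(a)) is not None for z in (-.013,-.02)], solve_ik([.617,-.194,0],q(.229)) is not None)
move_pose([x,y,.07],q(a)); servo_line([x,y,-.013],max_speed=.12); pause(.1); st("down")
close_gripper(100); pause(.15); st("closed")
if state()["finger_gap"]>.015:
    servo_line([x,y,.13],max_speed=.15); pause(.1); st("lifted")
    cv2.imwrite("pics/lift2.png",grab_frame("wrist")[:,:,::-1])
```

```text
[True, True] True
down 19.02 [ 0.4878  0.2075 -0.0122] gap 0.0855 F [ 0.  -0.  -0.4]
closed 19.77 [ 0.4873  0.2073 -0.0126] gap 0.0224 F [-1.1 -1.1  5.5]
lifted 20.98 [0.4865 0.207  0.1291] gap 0.0223 F [-0.1 -1.  -1. ]
```

```bash
ls pics/lift2.png
```

```text
pics/lift2.png
```

View pics/lift2.png

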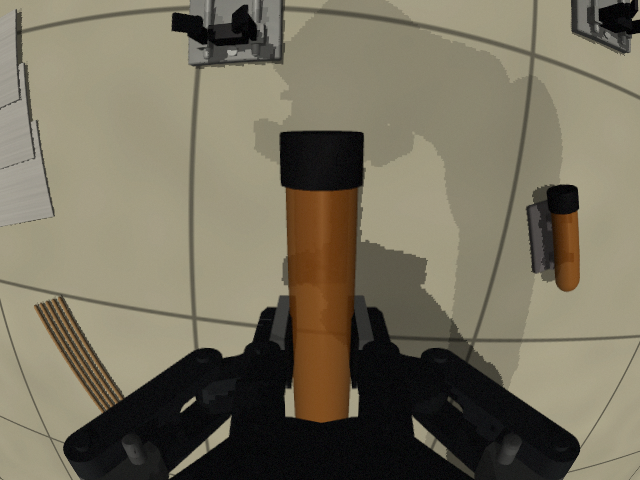

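The tube is lifted: gap 22 mm, held level between the pads, cap at (322,160), rest empty. From the cap's width the tube centre is about 42–47 mm above the reported TCP. Before pressing I'll check the gripper body's clearance over the jaws from the same image (body edge at row ~420).

Run:
```python
from h import *
s=state(); t=s["tcp_pos"]; ci=camera_info("wrist"); Rt=rot(s["tcp_rot"])
def proj(P):
    v=rot(ci["attitude"]).inv().apply(P-np.asarray(ci["position"])); h=np.hypot(*v[:2]); r=np.arctan2(h,v[2])/h
    return np.array([ci["cx"]+ci["fx"]*r*v[0],ci["cy"]+ci["fy"]*r*v[1]]).round(0)
for B in (.073,.087,.101): print("body",B,[proj(t+Rt.apply([hx,0,-B])) for hx in (.038,.0425)])
for T in (.04,.044,.048):
  print("tube above tcp",T,"cap end top",proj(t+Rt.apply([.080,0,-T-.0145])),"capend mid",proj(t+Rt.apply([.080,0,-T])),
  "cap sides",proj(t+Rt.apply([.071,.0145,-T])),proj(t+Rt.apply([.071,-.0145,-T])),"amber sides",proj(t+Rt.apply([.02,.0125,-T])),proj(t+Rt.apply([.02,-.0125,-T])))
im=cv2.imread("pics/lift2.png")[:,:,::-1]; m=amber(im)
for r in (200,240,270): 
  c=np.nonzero(m[r])[0]; c=c[(c>260)&(c<380)]; print(r,c.min(),c.max())
g=im[160].sum(1); c=np.nonzero(g<120)[0]; c=c[(c>250)&(c<400)]; print("cap row160",c.min(),c.max()); c=np.nonzero(im[:,322].sum(1)<120)[0]; print("cap col",c[c<250].min(),c[c<250].max())
```

```text
body 0.073 [array([322., 275.]), array([322., 261.])]
body 0.087 [array([322., 297.]), array([322., 281.])]
body 0.101 [array([322., 325.]), array([322., 308.])]
tube above tcp 0.04 cap end top [321. 126.] capend mid [321. 126.] cap sides [362. 151.] [281. 151.] amber sides [353. 283.] [290. 283.]
tube above tcp 0.044 cap end top [321. 127.] capend mid [321. 126.] cap sides [363. 152.] [279. 152.] amber sides [354. 287.] [289. 287.]
tube above tcp 0.048 cap end top [321. 127.] capend mid [321. 126.] cap sides [365. 153.] [278. 153.] amber sides [355. 292.] [288. 292.]
200 286 356
240 287 355
270 288 354
cap row160 280 362
cap col 131 190
```

The body edge appears at row ~420. A body 73 mm behind the reported TCP would show at row ~270, so the body is well back and clears the jaws. The tube is 42–44 mm above the TCP and about 3 mm short toward -x. Next I'll carry it over and press stepwise, watching the force.

Run:
```python
from h import *
a=np.radians(13.1); x,y=np.array([.617,-.194])+.003*np.array([np.cos(a),np.sin(a)])
def st(t): s=state(); print(t,round(s["clock"],2),s["tcp_pos"].round(4),"gap",round(s["finger_gap"],4),"F",s["wrist_force"].round(1)); return s
move_pose([x,y,.12],q(a)); servo_line([x,y,.038],max_speed=.12); st("mouth")
for z in (.028,.022,.018,.014,.011,.009,.007,.005):
    servo_line([x,y,z],max_speed=.05); pause(.1); s=st(z)
    if np.linalg.norm(s["wrist_force"])>60: break
im=grab_frame("scene"); cv2.imwrite("pics/press.png",cv2.resize(im[210:310,240:400],None,fx=5,fy=5,interpolation=cv2.INTER_CUBIC)[:,:,::-1])
```

```text
mouth 23.42 [ 0.6207 -0.1931  0.0387] gap 0.0222 F [-0.1 -0.9 -0.3]
0.028 23.87 [ 0.62   -0.1933  0.0281] gap 0.0222 F [-0.4  0.  -0.2]
0.022 24.23 [ 0.6199 -0.1933  0.0219] gap 0.0223 F [ 0.4 -0.3 -0.1]
0.018 24.58 [ 0.6209 -0.1931  0.0184] gap 0.0225 F [2.1 0.2 2.5]
0.014 24.93 [ 0.6212 -0.193   0.0145] gap 0.0219 F [2.7 0.8 3.3]
0.011 25.28 [ 0.6205 -0.193   0.0109] gap 0.022 F [ 4.6  1.3 -0.2]
0.009 25.63 [ 0.6195 -0.1932  0.0085] gap 0.0227 F [ 3.7  1.7 -2.6]
0.007 25.98 [ 0.6191 -0.1934  0.0064] gap 0.0218 F [ 3.1  0.1 -4.8]
0.005 26.33 [ 0.619  -0.1935  0.0045] gap 0.0225 F [ 0.6  0.1 -3.9]
```

View pics/press.png

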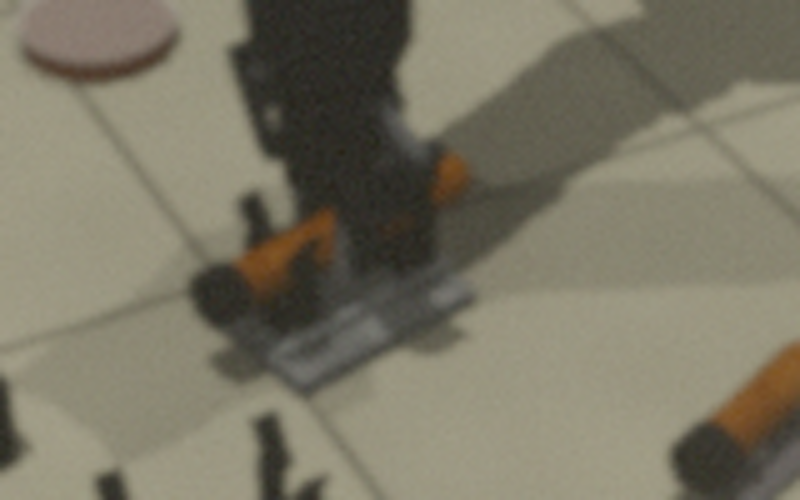

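The scene crop shows the tube lying in the clip at (330,240), cap end at (220,295), with jaws on both sides. The force changed from +3 N to -4 N, so the lips are past the middle and pulling the tube down. I'll continue until it bottoms out on the blocks.

Run:
```python
from h import *
a=np.radians(13.1); x,y=np.array([.617,-.194])+.003*np.array([np.cos(a),np.sin(a)])
def st(t): s=state(); print(t,round(s["clock"],2),s["tcp_pos"].round(4),"gap",round(s["finger_gap"],4),"F",s["wrist_force"].round(1),"M",s["wrist_torque"].round(2)); return s
z=.005
while z>-.012:
    z-=.0015; servo_line([x,y,z],max_speed=.05); pause(.08); s=st(round(z,4))
    if s["wrist_force"][2]>25: break
```

```text
0.0035 26.72 [ 0.6192 -0.1936  0.0035] gap 0.0222 F [-2.3 -0.1 -0.1] M [0.01 0.46 0.09]
0.002 27.05 [ 0.6193 -0.1936  0.0034] gap 0.0224 F [-6.1 -0.1  9.2] M [0.05 1.16 0.11]
0.0005 27.38 [ 0.6193 -0.1936  0.0033] gap 0.0222 F [-9.3  0.  18.8] M [0.06 1.83 0.14]
-0.001 27.72 [ 0.6193 -0.1937  0.0032] gap 0.0224 F [-11.6   0.2  29. ] M [0.19 2.42 0.07]
```

It hit a firm stop at TCP z ≈ 0.0034 (force rising 10 N per step without motion). I'll unload, release, retreat and look.

Run:
```python
from h import *
import pickle
a=np.radians(13.1); u=np.array([np.cos(a),np.sin(a)]); x,y=np.array([.617,-.194])+.003*u
servo_line([x,y,.0025],max_speed=.05); gripper_open(); servo_line([x,y,.16],max_speed=.2)
D={}
for n,off in (("v1",-.05),("v2",.03)):
    p=np.array([.617,-.194])-.05*u+off*np.array([-u[1],u[0]])
    servo_line([*p,.17],max_speed=.25); pause(.15); D[n]=(camera_info("wrist"),grab_frame("wrist"))
s=state(); print(s["clock"],s["finger_gap"],s["wrist_force"].round(1)); pickle.dump(D,open("V.pkl","wb"))
sc=grab_frame("scene"); tp=grab_frame("top"); cv2.imwrite("pics/tp_end.png",tp[:,:,::-1])
E={}; 
for n in D:
    ci,im=D[n]; bl=[b for b in blobs(amber(im),300)]
    pw=[plane(ci,b[1],.05,True)[0] for b in bl]; i=int(np.argmin([np.linalg.norm(p[:2]-[.61,-.195]) for p in pw])); print(n,[b[0] for b in bl],pw[i].round(4),bl[i][1])
    E[n]=bl[i][1]
c=[]
for n in D:
    im=D[n][1]; cx,cy=E[n].astype(int); r=im[max(0,cy-110):cy+110,max(0,cx-90):cx+90]; c.append(cv2.resize(r,(260,318),interpolation=cv2.INTER_CUBIC))
c.append(cv2.resize(sc[210:310,250:350],(279,318),interpolation=cv2.INTER_CUBIC))
cv2.imwrite("pics/end.png",np.clip(np.hstack(c)*1.4,0,255).astype(np.uint8)[:,:,::-1])
```

```text
30.8417 0.08561927892378562 [ 0.8 -0.1 -0.5]
v1 [np.int32(4918), np.int32(1371)] [ 0.6136 -0.1945  0.05  ] [260.40321269 166.35502237]
v2 [np.int32(5083), np.int32(1675)] [ 0.6137 -0.1947  0.05  ] [357.59512099 164.80228212]
```

View pics/end.png

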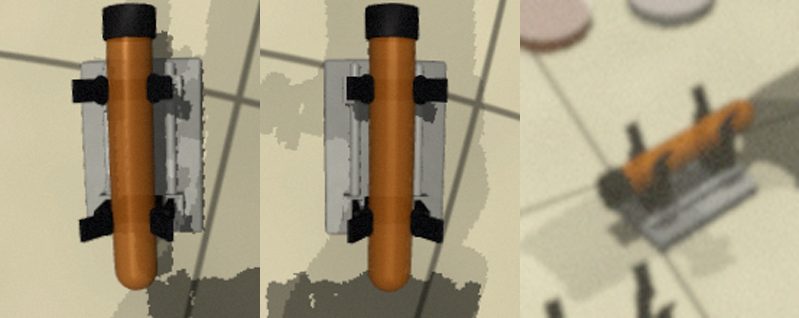

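The wrist panels show the tube in both jaw pairs, cap past the upper pair at (128,20) and round end at (133,285); the scene panel agrees. I'll check the height and level at both ends by triangulation.

Run:
```python
from h import *
import pickle
D=pickle.load(open("V.pkl","rb")); a=np.radians(13.1); u=np.array([np.cos(a),np.sin(a)]); w=np.array([-u[1],u[0]])
E={}
for n,(ci,im) in D.items():
    b=sorted(blobs(amber(im),300),key=lambda t:-t[0])[0]; ys,xs=np.nonzero(b[2])
    P=plane(ci,np.c_[xs,ys],.05,True)[:,:2]-[.617,-.194]; l=P@u; t=P@w
    print(n,"along mm",(l.min()*1e3).round(1),(l.max()*1e3).round(1))
    for s in (-.07,-.055,-.036,-.015,0,.015,.036,.05):
        k=abs(l-s)<.002; i=np.nonzero(k)[0]; lo,hi=i[t[i].argsort()[:6]],i[t[i].argsort()[-6:]]
        E[n,s]=((xs[lo].mean()+xs[hi].mean())/2,(ys[lo].mean()+ys[hi].mean())/2,(t[hi].mean()-t[lo].mean())*1e3)
for s in (-.07,-.055,-.036,-.015,0,.015,.036,.05):
    p,g=cross(D["v1"][0],E["v1",s][:2],D["v2"][0],E["v2",s][:2],True,True); d=p[:2]-[.617,-.194]
    print(s,"along",(d@u*1e3).round(1),"across",(d@w*1e3).round(1),"z",(p[2]*1e3).round(1),"gap",round(g*1e3,2),"widths",round(E["v1",s][2],1),round(E["v2",s][2],1))
for n in("top0","tp_end"):
    for A,c,m in blobs(amber(cv2.imread(f"pics/{n}.png")[:,:,::-1])):
        p=plane(camera_info("top"),c,.034)[0]
        if -.3<p[1]<.25: print(n,A,c.round(1),p.round(3))
```

```text
v1 along mm -79.3 64.7
v2 along mm -79.3 64.7
-0.07 along -69.4 across -0.1 z 50.9 gap 0.07 widths 21.9 22.6
-0.055 along -55.3 across 0.2 z 49.2 gap 0.15 widths 23.0 22.6
-0.036 along -34.0 across -0.0 z 58.7 gap 0.21 widths 19.9 19.3
-0.015 along -14.5 across 0.1 z 51.7 gap 0.02 widths 22.8 23.0
0 along 0.1 across -0.1 z 51.0 gap 0.21 widths 22.8 23.5
0.015 along 15.0 across 0.2 z 51.6 gap 0.08 widths 22.9 23.5
0.036 along 35.9 across 0.3 z 58.0 gap 0.09 widths 19.6 19.9
0.05 along 49.8 across 0.4 z 51.5 gap 0.06 widths 22.6 23.0
top0 394 [197.1 274.5] [0.479 0.209 0.034]
top0 231 [274.1 269.6] [ 0.494 -0.013  0.034]
tp_end 71 [302. 121.] [ 0.95  -0.086  0.034]
tp_end 63 [295. 125.] [ 0.937 -0.065  0.034]
tp_end 234 [274.2 269.5] [ 0.494 -0.013  0.034]
```

Both lips close over the tube: at ±36 mm it is visible only 19–20 mm wide, at z ≈ 58, as expected for lips 20 mm apart. The tube is level with its axis at z ≈ 50–51, centred within about 2 mm. The short tube has not moved.

```bash
python3 -c "
from rig import *
print(hand_in(), state()['clock'])"
```

```text
the job is handed in; nothing more can be done
the job is handed in; nothing more can be done
```

I pressed the long tube into the clip nearest the base (centre about (0.617, -0.194), axis 13.1°) and handed the job in. The clock read 30.8 s at the last check, with the gripper open and clear.

**Last checks, all passed:**
- **Fully home:** the downward press ended on a firm stop, and I let it rise to about 29 N. Two wrist views put the tube's axis at about 49–52 mm up, against 50 mm for the seat.
- **Jaws snapped over:** at both jaw pairs only 19–20 mm of tube shows between the lips, at about 58 mm up.
- **Level and centred:** the tube is level within measurement error, and about 2 mm off centre along the clip and under 0.5 mm across.
- **Short tube:** it has not moved in the top view.

**What went wrong or disagreed:**
- **First grasp missed:** the fingers closed to zero gap on top of the tube, with 6 N of upward force, but did not shift it.
- **Fingertip height:** the images showed the real fingertips about 28 mm behind the reported TCP. Lowering the shut fingers over bare bench met nothing down to a TCP height of -22 mm, where the line became infeasible. That gives only a lower limit of 22 mm on the offset.
- **Second grasp:** I grasped about 29 mm lower and it held. The finger gap read 22 mm on the 25 mm tube, which I did not explain.

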